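# Hang a coated test plate between its neighbours

### The arm

A 7-joint arm with a two-finger parallel gripper is mounted at the origin on a cart in front of the work surface, level with it; the furniture and walls round the work are solid. World frame = base frame: x ahead of the robot, y to its left, z up, the work surface at z = 0. Lengths are in m, angles in degrees, forces in N, time in s.
With the tool pointing down it reaches from about 0.425 to 0.825 m from the base axis. Payload 3.6 kg.
Tool frame: the origin (TCP) lies midway between the tips of the shut fingers; the grasp point (between the pads) lies 19 mm behind it; z points along the fingers, y is the line along which they close (so a half turn about z gives the same grasp; the last joint's range is limited). The gripper opens to 93 mm and grips with 3 to 60 N. Pads are 15 mm wide; open, the fingers measure 128 mm over their backs; the gripper's body (75 mm by 188 mm) begins 65 mm behind the grasp point.
Start: joints at [64.372, 35.231, -0.722, 81.555, 0.464, 63.22, -2.315], TCP at [0.266, -0.593, 0.219] pointing down, gripper open.
Joint ranges: [-178.69, 178.69], [-17.37, 117.87], [-77.05, 75.6], [15.02, 138.74], [-78.02, 258.01], [0.78, 113.62], [-162.83, 162.83]. Speed limits (degrees/s): [159.86, 159.86, 180, 180, 180, 180, 180].

### API

Orientations are given as [roll, pitch, yaw] about the fixed x, y, z axes, in that order (R = Rz(yaw) Ry(pitch) Rx(roll)).
In Python, from rig import read_state, grab_frame, calibration, close_job gives the robot as it stands.
- The arm moves only by the shell command python3 -m crank 'ROWS' [FORCE]. ROWS is JSON, a list of rows, each a list of 7 numbers: the turn, a rotation vector about the tool's x, y, z in degrees, then the shift along the tool's x, y, z in cm, then the finger opening in cm, from 0 to 9.3. In form: [[wx, wy, wz, tx, ty, tz, grip], ...]. A call has exactly 5 rows; each row is the pose to reach, as a shift and turn from the pose commanded when the call began, along the tool's axes at that moment; what a row does not reach only later rows make up. A row lasts 1/8 s, in which the tool goes at most 62.5 mm and 10.7 degrees, less where a joint would pass 70% of its speed; a pose out of reach is approached as far as the arm can. A call with a gripper value outside its range is refused whole. The fingers move at their own pace and stop on an object; FORCE is the grip in N (left out, the last holds). Time passes only in rows, so rows that repeat a pose let the fingers close, or fill a call up. It gives the time, the measured TCP pose, the force, the opening and the grip force at its end, in the units of the state.
- read_state(): the state, without advancing time (a new reading comes with each control period).
- grab_frame(name): name is "scene" or "top"; returns (picture, depth): 420x560x3 uint8, red, green, blue; 420x560 float32, m along the optical axis (not along the pixel's ray), 0 where there is no reading.
- calibration(name): a dict with "fx", "fy", "cx", "cy" (pixels), "R" (3x3) and "t" (3): a world point X has camera coordinates R X + t. Camera axes: x right, y down, z forward; pixel columns grow to the right and rows downward; lengths in m; the calibration is good to about 2 mm. A picture is of the moment at which its call begins. calibration takes no time and is no camera call.
- close_job(): hands the job in; it is judged then, once.
The state is a dict: "time_s": time; "joint_pos": joint angles; "dq": joint speeds; "tau": joint torques, N m; "position": TCP position; "ee_rot": TCP orientation; "wrist_force": force on the tool from outside, world axes, zero at the start; "ft_torque": the same for the moment, N m; "opening": finger opening in m; "grip_force": force on a finger pad.
Only numpy, scipy, OpenCV 4.12 (cv2) and the standard library are available. Lean on these libraries where they do the work, as an engineer would, in place of code of your own. Each camera call takes 0.05 s, during which the arm holds its last target. There are 200 camera calls.

### The job

Take the red plate by its grip off the drip stand and lower its hook gently through the left part of the gap between the blue and the green plate, onto the smooth brass bar of the drying rack. Slide the hook lightly to the right along the bar until it drops into the bar's groove, and leave it hanging there at rest. Do not press hard, do not unhook or shift the blue and green plates, and leave the bottle and the cardboard tube where they stand.

Things in the scene. Friction and masses are not known exactly. Their poses are not given: they have to be found in the camera images.
- hanger: Red plate on a wire hook, about 0.13 kg, hanging upright on the drip stand. Origin: wire centre at the hook's apex; z up, y along the bar. Inverted V of 4 mm wire in the x-z plane, falling 30 deg both ways, open below. Plate 16 mm wide (y), 3 thick, at x -17 mm, 20 to 75 mm below the origin; brass counterweight 10 mm across at x +19 mm, 24 to 59 mm below.
- hanger_grip (a point): Centre of the red upright grip above the hook, 45 mm above the hanger's origin on its z axis: 16 x 16 mm square (sides along x and y), 36 mm tall, on a 6 mm stalk. Take it here from above. Axes as the hanger's.
- drip_stand: Fixed stand, white block base 70 x 74 x 36 mm; origin at the centre of its underside, z up. Steel bar 10 mm across along y, axis 140 mm high, from a post at y +26 mm. The hook starts at y 0 between two black collars 16 mm across, 9 mm apart. Lift it straight up 85 mm or more to bring plate and counterweight over the bar.
- rack: Fixed drying rack, base 100 x 230 x 14 mm; origin at the centre of its underside, z up, y along the bar. Posts at y +-102 mm, clamp tops 165 mm high. Brass bar 18 mm across, axis at x 0, 150 mm high. Plate and counterweight go down in front of and behind it, 6 and 5 mm free when centred. All rigid: press with a few newtons only; 15 N is too much.
- rack_mid (a point): Middle of the rack, on the bar's axis. The bar is clamped with its only groove (4 mm deep, 7 mm wide, 7.8 at the mouth) between y -14 and +8 mm from here, +y being left: not tracked, see or feel it. At y +12 to +14 it is smooth and the plate clears its neighbour. Hook on the bar: hanger's origin 13 mm above this point; in the groove 8 mm, a 5 mm drop.
- blue_plate: Loose blue plate, 0.16 kg, hanging on the rack's bar at y +43 or -43 mm, kept by black collars 22 mm across. Same hook, no grip; origin at the wire's apex, 163 mm above the rack's origin; nothing of it is over 2 mm higher. Plate 36 mm wide (y), 3 thick, at x -17 mm, 20 to 95 mm below; counterweight at x +19 mm, to 116 mm below. Gap to the green plate: 50 mm.
- green_plate: Green plate, the same as the blue one in shape and size, hanging loose on the other side of the gap.
- hdpe_bottle: White bottle with yellow cap, 71 mm across, 161 mm tall, standing to the front and left of the rack; origin at the centre of its underside. Stays where it is.
- card_tube: Upright cardboard tube, 54 mm across, 172 mm tall, to the right of the rack; origin at the centre of its underside. Stays where it is.

How it is judged:
By the outcome, as a careful person would: the job done as asked, in the order asked, and still so for the second after the job is handed in, with the robot touching nothing.
It also fails if it takes over 58 s, if anything falls off the work surface, if the arm or the gripper's body presses on something with over 40 N, if the wrist force passes 120 N, or if a joint passes its speed limit or range.

## Working session

There is one attempt and no reset: what is moved stays moved. The work goes in short steps, Python scripts to look and compute and a shell command to move; the robot and the scene stay as the last step left them, time stands still between calls to the robot, and variables do not carry over. Pictures are saved under pics/ and viewed, at most 10 in all, crops included, and the job is handed in when it is done.

```bash
mkdir -p pics; ls; python3 - <<'E'
from rig import *
import cv2,numpy as np
s=read_state();print({k:np.round(v,3) for k,v in s.items()})
for n in("scene","top"):
    p,d=grab_frame(n);c=calibration(n);print(n,c["fx"],c["cx"],c["cy"],np.round(c["R"],3).tolist(),np.round(c["t"],3))
    cv2.imwrite(f"pics/{n}0.png",p[:,:,::-1]);np.savez(f"{n}0.npz",p=p,d=d)
E
```

```text
pics
{'time_s': np.float64(0.0), 'joint_pos': array([64.373, 35.291, -0.724, 81.639,  0.465, 63.216, -2.315]), 'dq': array([ 0.017,  0.113, -0.016, -0.08 ,  0.001,  0.046,  0.013]), 'tau': array([-0.0000e+00, -4.5894e+01,  2.0900e-01, -1.6574e+01, -6.1000e-02,
        2.1000e-02,  0.0000e+00]), 'position': array([ 0.265, -0.593,  0.217]), 'ee_rot': array([-1.79857e+02,  2.00000e-03,  2.41130e+01]), 'wrist_force': array([-0.258, -0.174, -1.109]), 'ft_torque': array([-0.078, -0.01 , -0.006]), 'grip_force': np.float64(0.0), 'opening': np.float64(0.093)}
scene 380.07400130976197 283.4610228956266 216.00935778389615 [[0.631, -0.775, -0.015], [-0.43, -0.333, -0.839], [0.646, 0.536, -0.543]] [-0.4    0.278  1.008]
top 411.3084867964261 279.58444840778543 210.1439667467896 [[-0.004, -0.999, 0.049], [-0.982, -0.006, -0.191], [0.191, -0.049, -0.98]] [-0.138  0.474  1.392]
```

View both.

View pics/scene0.png

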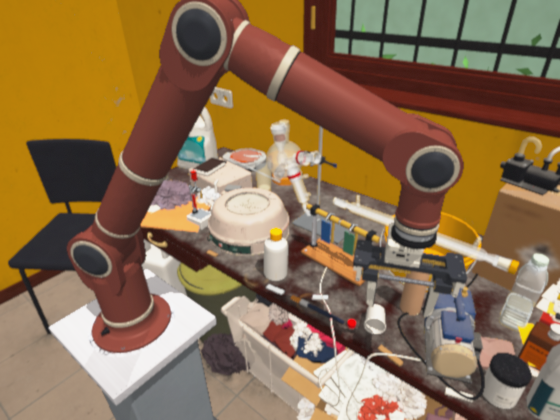

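View pics/top0.png

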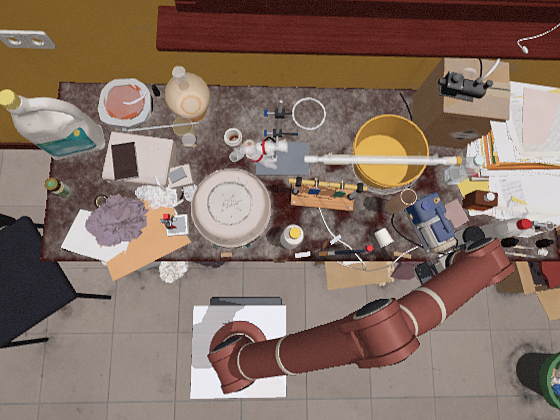

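Scene: the drip stand with the red grip is at about (197,190) and the rack with blue/green at (335,240). Top: the stand is at (175,222), the rack at (322,192), the bottle at (291,236) and the tube at about (407,198). Next I'll compute point clouds and take enlarged crops.

```bash
cat > h.py <<'E'
import numpy as np,cv2
from rig import *
def cloud(n,d):
    c=calibration(n);v,u=np.mgrid[0:d.shape[0],0:d.shape[1]]
    X=np.stack([(u-c["cx"])/c["fx"]*d,(v-c["cy"])/c["fy"]*d,d],-1)
    W=(X-c["t"])@np.array(c["R"]);W[d==0]=np.nan
    return W
def proj(n,P):
    c=calibration(n);q=np.array(c["R"])@np.array(P)+c["t"];return q[0]/q[2]*c["fx"]+c["cx"],q[1]/q[2]*c["fy"]+c["cy"]
E
python3 - <<'E'
from h import *
T=[]
B={"scene":[(170,155,70,60),(295,185,100,100)],"top":[(145,195,70,60),(275,160,100,100)]}
for n in B:
    f=np.load(n+"0.npz");p,d=f["p"],f["d"];W=cloud(n,d)
    hsv=cv2.cvtColor(p,cv2.COLOR_RGB2HSV).astype(int)
    for (x,y,w,h),sc in zip(B[n],(5,3)):
        T.append(cv2.resize(cv2.resize(p[y:y+h,x:x+w],None,fx=sc,fy=sc,interpolation=cv2.INTER_CUBIC),(390,300) if sc==5 else (300,300)))
    H,S,V=np.moveaxis(hsv,-1,0)
    for nm,m,(x,y,w,h) in (("red",((H<6)|(H>174))&(S>170)&(V>100),B[n][0]),("blue",(abs(H-108)<10)&(S>110),B[n][1]),("green",(abs(H-65)<22)&(S>80),B[n][1]),("brass",(abs(H-22)<6)&(S>120)&(V>110),B[n][1]),("white",(S<30)&(V>180),B[n][0])):
        k=np.zeros_like(m);k[y:y+h,x:x+w]=m[y:y+h,x:x+w]
        q=W[k];
        if len(q):print(n,nm,len(q),"pix",np.argwhere(k).mean(0)[::-1].round(1),"med",np.nanmedian(q,0).round(3),"p5",np.nanpercentile(q,5,0).round(3),"p95",np.nanpercentile(q,95,0).round(3))
cv2.imwrite("pics/c1.png",np.vstack([np.hstack(T[:2]),np.hstack(T[2:])])[:,:,::-1])
E
```

```text
scene red 55 pix [193.6 183.1] med [0.417 0.216 0.189] p5 [0.406 0.212 0.084] p95 [0.426 0.223 0.21 ]
scene blue 140 pix [325.3 230.7] med [ 0.528 -0.252  0.109] p5 [ 0.525 -0.265  0.076] p95 [ 0.531 -0.239  0.136]
scene green 156 pix [348.4 242.6] med [ 0.52  -0.338  0.108] p5 [ 0.518 -0.351  0.078] p95 [ 0.523 -0.324  0.135]
scene brass 1182 pix [364.9 211.1] med [ 0.975 -0.247  0.051] p5 [ 0.233 -0.55  -0.003] p95 [ 0.983 -0.087  0.328]
scene white 539 pix [215.2 192. ] med [0.52  0.267 0.056] p5 [0.439 0.067 0.033] p95 [0.788 0.476 0.115]
top red 43 pix [167.5 218.6] med [0.419 0.217 0.209] p5 [0.404 0.212 0.107] p95 [0.428 0.226 0.214]
top blue 71 pix [323.7 208.1] med [ 0.526 -0.257  0.105] p5 [ 0.33  -0.426  0.011] p95 [ 0.534 -0.235  0.142]
top green 41 pix [337.8 193.4] med [ 0.519 -0.335  0.119] p5 [ 0.517 -0.349  0.093] p95 [ 0.52  -0.32   0.144]
top brass 542 pix [344.8 185.9] med [ 0.574 -0.416  0.134] p5 [ 0.374 -0.487  0.004] p95 [ 0.649 -0.172  0.162]
top white 1205 pix [185.4 210.5] med [0.472 0.197 0.052] p5 [0.395 0.086 0.02 ] p95 [0.522 0.304 0.129]
```

View pics/c1.png

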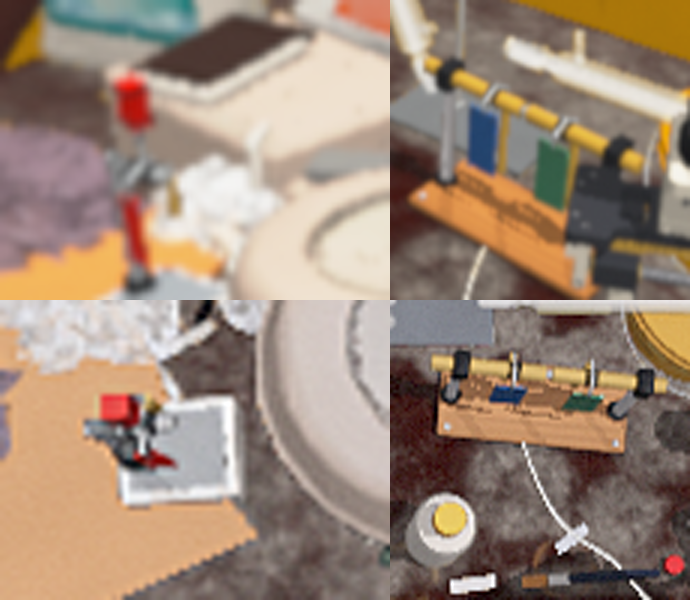

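Both views agree: the grip is at about (0.418,0.217,0.208), blue is on the left and green on the right, with the rack's y axis yawed about -5°. A pale ring on the bar between them (crop (550,374)) may be the groove. Next I'll measure the axes, obstacles and stand yaw.

```bash
python3 - <<'E'
from h import *
f=np.load("top0.npz");p=f["p"];W=cloud("top",f["d"]);S=np.load("scene0.npz");Ws=cloud("scene",S["d"])
hs=cv2.cvtColor(p,cv2.COLOR_RGB2HSV);
x,y,z=np.moveaxis(W,-1,0)
m=(abs(x-.45)<.09)&(abs(y-.2)<.07)&(abs(z-.036)<.007)&(hs[...,1]<60)
r=cv2.minAreaRect(W[m][:,:2].astype(np.float32));print("base",r,np.median(z[m]))
m=(abs(x-.43)<.06)&(abs(y-.2)<.08)&(z>.125)&(z<.16)
print("standbar pts");print(W[m].round(3)[:40].tolist())
sx,sy,sz=np.moveaxis(Ws,-1,0)
for nm,A,ps,H in(("top",W,p,hs),("scene",Ws,S["p"],cv2.cvtColor(S["p"],cv2.COLOR_RGB2HSV))):
    m=(abs(A[...,0]-.545)<.04)&(abs(A[...,1]+.295)<.075)&(abs(A[...,2]-.152)<.013)
    q=A[m]; 
    if nm=="top":
        m=m&(abs(H[...,0].astype(int)-22)<8)&(H[...,1]>90);q=A[m]
    a=np.polyfit(q[:,1],q[:,0],1);print(nm,"bar",len(q),"slope",a,"x at -.297",np.polyval(a,-.297),"z top",np.percentile(q[:,2],[50,95]))
# obstacles heights: grid max height, 2cm
print("heightmap(cm) rows x .40..0.78, cols y .30..-.50 step4cm")
for X in np.arange(.36,.80,.03):
    print("%.2f"%X,[ (lambda t:int(np.nanmax(t)*100) if len(t) else -1)(z[(abs(x-X)<.015)&(abs(y-Y)<.02)]) for Y in np.arange(.32,-.52,-.04)])
m=(sz>.2)&(sx>.5)&(sx<.85)&(sy>-.5)&(sy<.3);m[:,345:]=0
print("scene tall");q=Ws[m];print(len(q));[print(v.round(3)) for v in q[::max(1,len(q)//25)]]
E
```

```text
base ((0.4637279510498047, 0.22380100190639496), (0.09634463489055634, 0.15805666148662567), 84.00372314453125) 0.03635322068880925
standbar pts
[[0.488, 0.128, 0.128], [0.484, 0.134, 0.129], [0.484, 0.131, 0.128], [0.484, 0.128, 0.129], [0.485, 0.125, 0.126], [0.484, 0.121, 0.129], [0.481, 0.134, 0.129], [0.481, 0.131, 0.129], [0.481, 0.128, 0.129], [0.481, 0.124, 0.129], [0.48, 0.121, 0.13], [0.478, 0.134, 0.127], [0.477, 0.131, 0.128], [0.477, 0.128, 0.129], [0.477, 0.121, 0.128], [0.474, 0.138, 0.126], [0.474, 0.134, 0.127], [0.474, 0.128, 0.128], [0.474, 0.124, 0.128], [0.471, 0.127, 0.128], [0.471, 0.124, 0.129], [0.468, 0.138, 0.125], [0.468, 0.131, 0.126], [0.467, 0.127, 0.131], [0.467, 0.121, 0.128], [0.464, 0.134, 0.129], [0.465, 0.131, 0.125], [0.464, 0.124, 0.129], [0.464, 0.121, 0.127], [0.461, 0.13, 0.128], [0.461, 0.127, 0.127], [0.461, 0.121, 0.127], [0.458, 0.131, 0.126], [0.458, 0.127, 0.126], [0.457, 0.124, 0.128], [0.457, 0.12, 0.128], [0.455, 0.134, 0.125], [0.454, 0.127, 0.127], [0.454, 0.12, 0.129], [0.451, 0.127, 0.125]]
top bar 202 slope [0.08905323 0.5657581
[... 1309 characters left out ...]
1, 0, 0, 0, 13, 14, 3]
0.78 [7, 7, 6, 14, 14, 0, 0, 0, 0, 0, 1, 0, 0, 0, 0, 0, 0, 0, 0, 13, 13]
scene tall
1294
[0.648 0.019 0.358]
[ 0.624 -0.009  0.358]
[ 0.621 -0.011  0.349]
[ 0.608 -0.009  0.343]
[ 0.609 -0.004  0.331]
[ 0.614 -0.012  0.322]
[ 0.677 -0.117  0.316]
[ 0.614 -0.003  0.295]
[0.618 0.001 0.275]
[ 0.615 -0.006  0.267]
[ 0.637 -0.092  0.279]
[ 0.64  -0.14   0.287]
[ 0.625 -0.019  0.253]
[ 0.617 -0.046  0.26 ]
[ 0.608 -0.066  0.265]
[ 0.6   -0.088  0.271]
[ 0.605 -0.096  0.267]
[ 0.613 -0.102  0.263]
[ 0.608 -0.106  0.262]
[ 0.611 -0.1    0.256]
[ 0.61  -0.109  0.255]
[0.617 0.011 0.211]
[ 0.675 -0.126  0.225]
[ 0.658 -0.052  0.202]
[ 0.622 -0.068  0.21 ]
[ 0.618 -0.103  0.211]
```

```bash
python3 - <<'E'
from h import *
f=np.load("top0.npz");p=f["p"];W=cloud("top",f["d"]);x,y,z=np.moveaxis(W,-1,0)
c=calibration("top");R=np.array(c["R"]);C=-R.T@c["t"];print("cam",C.round(3))
def onz(u,v,h):
    r=R.T@np.array([(u-c["cx"])/c["fx"],(v-c["cy"])/c["fy"],1]);return C+r*(h-C[2])/r[2]
P=[onz(145+a/5.57,195+b/5,.036) for a,b in((120,207),(243,192),(236,97))];print(np.round(P,3))
for a,b in((0,1),(2,1)):
    d=P[b]-P[a];print(np.hypot(*d[:2]),np.degrees(np.arctan2(d[1],d[0])))
m=(x>.36)&(x<.5)&(y>.14)&(y<.28)&(abs(z-.036)<.004)
m=cv2.morphologyEx(m.astype(np.uint8),cv2.MORPH_OPEN,np.ones((3,3)));n,l,s,_=cv2.connectedComponentsWithStats(m);print(s)
for i in range(1,n):
    r=cv2.minAreaRect(W[l==i][:,:2].astype(np.float32));print(r)
m=(abs(x-.42)<.06)&(abs(y-.22)<.05)&(z>.13)&(z<.16);print("bar/collar",W[m].round(3).tolist())
m=(abs(x-.42)<.03)&(abs(y-.22)<.03)&(z>.19);print("griptop",np.median(W[m],0).round(4),np.ptp(W[m],axis=0).round(3),cv2.minAreaRect(W[m][:,:2].astype(np.float32)))
S=np.load("scene0.npz");A=cloud("scene",S["d"]);a=A[(abs(A[...,0]-.42)<.03)&(abs(A[...,1]-.22)<.03)&(A[...,2]>.19)];print("scene grip",len(a),np.median(a,0).round(4),a.min(0).round(3),a.max(0).round(3))
for nm,(X,Y) in dict(bottle=(.40,-.18),tube=(.57,-.47)).items():
    m=(np.hypot(x-X,y-Y)<.06)&(z>.14);print(nm,m.sum(),np.median(W[m],0).round(3),W[m].min(0).round(3),W[m].max(0).round(3))
E
```

```text
cam [ 0.198 -0.067  1.462]
[[0.382 0.252 0.036]
 [0.393 0.177 0.036]
 [0.459 0.184 0.036]]
0.07572294510577515 -81.9341269702723
0.06716217602213893 -174.12239095826527
[[     0      0    560    420 235082]
 [   180    215      6      4     18]
 [   174    221      5      6     26]
 [   181    222      3      3      9]
 [   166    229     10      7     53]
 [   182    229      4      3     12]]
((0.45210662484169006, 0.20040398836135864), (0.020211800932884216, 0.008895675651729107), 72.1955795288086)
((0.42681628465652466, 0.22136932611465454), (0.018012678250670433, 0.01479053683578968), 0.9619691371917725)
((0.4288531541824341, 0.20085617899894714), (0.0077545009553432465, 0.007941184565424919), 0.308369904756546)
((0.3971043825149536, 0.23878583312034607), (0.021454952657222748, 0.03198999911546707), 4.501514911651611)
((0.40443554520606995, 0.19484688341617584), (0.01151153165847063, 0.007529858965426683), 89.43496704101562)
bar/collar [[0.441, 0.224, 0.141], [0.443, 0.222, 0.133], [0.438, 0.221, 0.14], [0.435, 0.221, 0.138], [0.427, 0.215, 0.148], [0.427, 0.213, 0.145], [0.428,
[... 823 characters left out ...]
 0.146], [0.418, 0.212, 0.145], [0.415, 0.252, 0.139], [0.415, 0.248, 0.14], [0.414, 0.244, 0.144], [0.416, 0.243, 0.135], [0.415, 0.229, 0.142], [0.415, 0.226, 0.142], [0.415, 0.223, 0.141], [0.415, 0.219, 0.144], [0.412, 0.219, 0.142], [0.408, 0.219, 0.142], [0.406, 0.22, 0.137], [0.404, 0.218, 0.131]]
griptop [0.421  0.2174 0.209 ] [0.017 0.016 0.026] ((0.42219629883766174, 0.22007635235786438), (0.016231516376137733, 0.01611110009253025), 6.780959129333496)
scene grip 37 [0.42   0.2157 0.2022] [0.414 0.211 0.19 ] [0.432 0.227 0.21 ]
bottle 107 [ 0.378 -0.179  0.16 ] [ 0.362 -0.199  0.142] [ 0.394 -0.162  0.166]
tube 133 [ 0.616 -0.47   0.166] [ 0.537 -0.512  0.141] [ 0.629 -0.416  0.175]
```

```bash
cat >> h.py <<'E'
from scipy.spatial.transform import Rotation as Ro
def go(*wps):
    """wps: (x,y,z,yaw) TCP targets; prints shift/turn in tool axes from the present pose"""
    s=read_state();R0=Ro.from_euler("xyz",s["ee_rot"],degrees=True);p=np.array(s["position"])
    print("t",round(float(s["time_s"]),2),"pos",p.round(4),"rot",np.round(s["ee_rot"],2),"F",np.round(s["wrist_force"],2),"M",np.round(s["ft_torque"],3),"grip",round(float(s["opening"]),4),round(float(s["grip_force"]),1),"q",np.round(s["joint_pos"],0))
    for w in wps:
        t=R0.inv().apply(np.array(w[:3])-p)*100
        r=(R0.inv()*Ro.from_euler("xyz",[180,0,w[3]],degrees=True)).as_rotvec(degrees=True)
        print(w,"->",r.round(1),t.round(2),"len",np.linalg.norm(t).round(1))
E
python3 -c "
from h import *
go((.36,-.44,.25,15),(.45,-.25,.27,7))"
```

```text
t 0.1 pos [ 0.2653 -0.5926  0.2176] rot [-179.87    0.     24.12] F [-0.6  -0.39 -0.31] M [-0.046  0.03  -0.016] grip 0.0932 0.0 q [64. 35. -1. 82.  0. 63. -2.]
(0.36, -0.44, 0.25, 15) -> [-0.1  0.   9.1] [ 14.88 -10.07  -3.22] len 18.3
(0.45, -0.25, 0.27, 7) -> [-0.1  0.  17.1] [ 30.86 -23.74  -5.19] len 39.3
```

```bash
python3 -m crank '[[0,0,3,5,-3.3,-1.1,9.3],[0,0,6,10,-6.7,-2.1,9.3],[0,0,9,14.9,-10,-3.2,9.3],[0,0,12,19.5,-14,-3.9,9.3],[0,0,15,24,-18,-4.6,9.3]]' 10; python3 -c "
from h import *
go((.46,-.15,.28,7),(.46,.05,.28,7))"
```

```text
time_s: 0.72
position: [0.4117, -0.3288, 0.2646]
ee_rot: [-180.0, 0.0, 9.0]
wrist_force: [1.3, -0.1, -0.1]
opening: 0.093
grip_force: 0.0
t 0.72 pos [ 0.4117 -0.3288  0.2646] rot [-1.7996e+02  1.0000e-02  9.0300e+00] F [ 1.34 -0.15 -0.06] M [ 0.052 -0.069  0.019] grip 0.093 0.0 q [ 35.  22.   1.  98.  -0.  60. -44.]
(0.46, -0.15, 0.28, 7) -> [-0.  0.  2.] [  7.58 -16.9   -1.53] len 18.6
(0.46, 0.05, 0.28, 7) -> [-0.  0.  2.] [ 10.72 -36.65  -1.52] len 38.2
```

```bash
python3 -m crank '[[0,0,1,2.5,-5.6,-0.5,9.3],[0,0,2,5,-11.2,-1,9.3],[0,0,2,7.6,-16.9,-1.5,9.3],[0,0,2,8.5,-23,-1.5,9.3],[0,0,2,9.5,-29,-1.5,9.3]]'; python3 -c "
from h import *
go((.45,.1,.28,7),(.4215,.2185,.26,7))"
```

```text
time_s: 1.35
position: [0.4585, -0.0274, 0.2795]
ee_rot: [-180.0, 0.0, 7.1]
wrist_force: [0.5, 0.9, -0.1]
opening: 0.0932
grip_force: 0.0
t 1.35 pos [ 0.4585 -0.0274  0.2795] rot [-1.7999e+02  1.0000e-02  7.1300e+00] F [ 0.52  0.87 -0.07] M [ 0.052 -0.034  0.001] grip 0.0932 0.0 q [  5.  15.  -5. 106.   2.  59. -84.]
(0.45, 0.1, 0.28, 7) -> [-0.   0.   0.1] [  0.73 -12.75  -0.05] len 12.8
(0.4215, 0.2185, 0.26, 7) -> [-0.   0.   0.1] [ -0.62 -24.86   1.95] len 24.9
```

```bash
python3 -m crank '[[0,0,0,0.3,-6,0,9.3],[0,0,0,0.7,-12,0,9.3],[0,0,0,0.4,-18,0,9.3],[0,0,0,-0.2,-24,0,9.3],[0,0,0.1,-0.6,-24.9,1,9.3]]'; python3 - <<'E'
from h import *
p,d=grab_frame("scene");q,e=grab_frame("top")
go((.4215,.2185,.174,7))
a=cv2.resize(p[130:230,150:250],None,fx=4,fy=4,interpolation=2);b=cv2.resize(q[180:280,120:220],None,fx=4,fy=4,interpolation=2)
cv2.imwrite("pics/c2.png",np.hstack([a,b])[:,:,::-1])
E
```

```text
time_s: 1.98
position: [0.4204, 0.222, 0.2698]
ee_rot: [-179.8, -0.0, 7.5]
wrist_force: [0.7, -1.5, -0.5]
opening: 0.0929
grip_force: 0.0
t 2.08 pos [0.4205 0.2172 0.2684] rot [179.93   0.19   7.2 ] F [-0.07 -0.35  0.17] M [ 0.017 -0.03  -0.002] grip 0.093 0.0 q [ -20.   17.  -13.  105.    4.   59. -118.]
(0.4215, 0.2185, 0.174, 7) -> [0.1 0.2 0.2] [ 0.15 -0.13  9.44] len 9.4
```

View pics/c2.png

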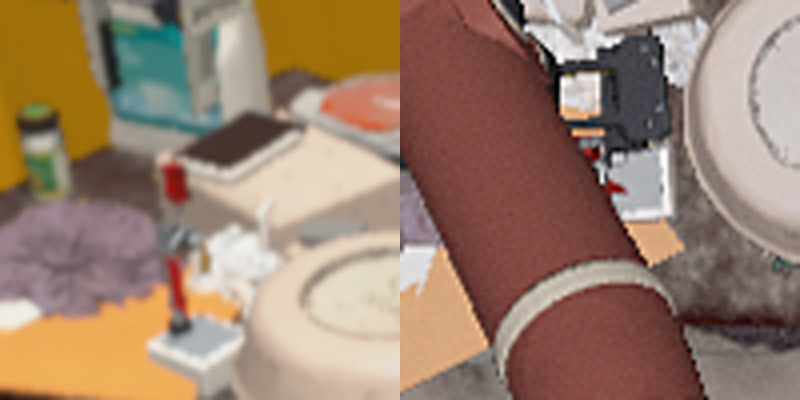

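```bash
python3 - <<'E'
from h import *
p,d=grab_frame("scene");print(proj("scene",read_state()["position"]),proj("scene",(.4215,.2185,.193)),proj("top",(.42,.2175,.268)))
cv2.imwrite("pics/s3.png",p[:,:,::-1])
E
```

```text
(np.float64(190.66077853924864), np.float64(155.0911158982184)) (np.float64(193.37521374089482), np.float64(175.57661592857704)) (np.float64(161.530258088479), np.float64(213.22112340825612))
```

View pics/s3.png

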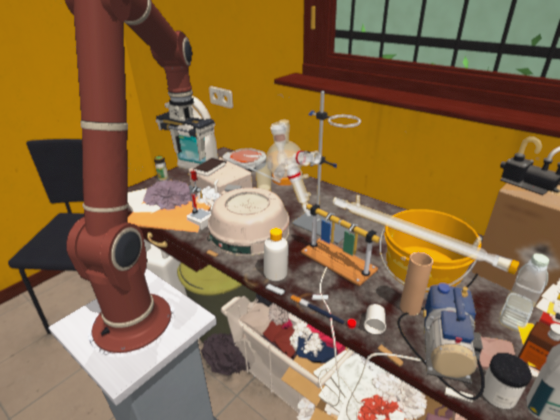

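The gripper (fingers at about (176,145) and (208,150)) straddles the line above the red grip at (193,176), and the rack is now in clear view at (335,235). Descending.

```bash
python3 -m crank '[[0.1,0.2,0.2,0.1,-0.1,2,9.3],[0.1,0.2,0.2,0.1,-0.1,4,7],[0.1,0.2,0.2,0.1,-0.1,6.5,5],[0.1,0.2,0.2,0.1,-0.1,9.4,4],[0.1,0.2,0.2,0.1,-0.1,9.4,4]]'; python3 - <<'E'
from h import *
go((.4215,.2185,.174,7))
for n in("scene","top"):
    p,d=grab_frame(n);np.savez(n+"1.npz",p=p,d=d)
    if n=="top":b=p
    else:a=p
a=cv2.resize(a[140:220,160:240],(400,400),interpolation=2);b=cv2.resize(np.load("scene1.npz")["p"][190:270,300:380],(400,400),interpolation=2)
cv2.imwrite("pics/c4.png",np.hstack([a,b])[:,:,::-1])
E
```

```text
time_s: 2.75
position: [0.4227, 0.2148, 0.1743]
ee_rot: [179.9, 0.0, 6.6]
wrist_force: [0.5, -0.2, 0.6]
opening: 0.0577
grip_force: 0.0
t 2.75 pos [0.4227 0.2148 0.1743] rot [1.7993e+02 4.0000e-02 6.5800e+00] F [ 0.49 -0.19  0.63] M [-0.013  0.009  0.018] grip 0.0577 0.0 q [ -21.   24.  -11.  113.    7.   44. -120.]
(0.4215, 0.2185, 0.174, 7) -> [ 0.1  0.  -0.4] [-0.08 -0.38  0.03] len 0.4
```

View pics/c4.png

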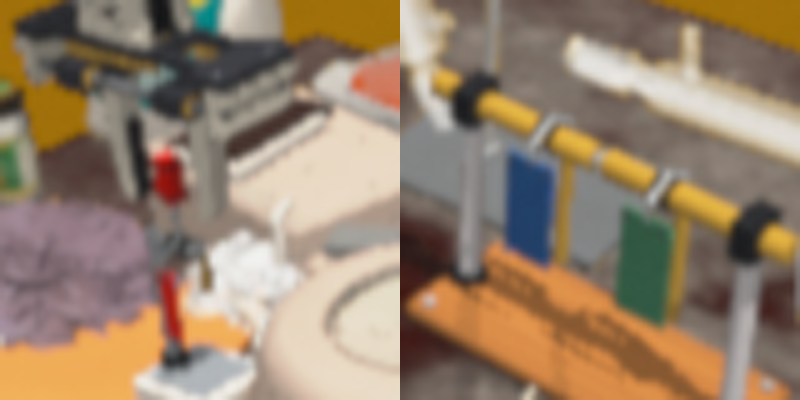

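Left: the fingers are on both sides of the red grip (crop (168,178)). Right: the rack is clear, with the blue hook at px (329,216), the green one at (353,227) and the groove ring at (340,221), so the groove is at about y +4 from the middle. Shift 4 mm and close.

```bash
python3 -m crank '[[0.1,0,-0.4,-0.1,-0.2,0,4],[0.1,0,-0.4,-0.1,-0.35,0,4],[0.1,0,-0.4,-0.1,-0.35,0,1.2],[0.1,0,-0.4,-0.1,-0.35,0,1.2],[0.1,0,-0.4,-0.1,-0.35,0,1.2]]' 20;  python3 -c "
from h import *
go((.4215,.2185,.174,7))"
```

```text
time_s: 3.48
position: [0.4216, 0.2213, 0.1757]
ee_rot: [-179.8, -0.2, 7.2]
wrist_force: [0.3, -0.3, -0.5]
opening: 0.0161
grip_force: 19.9
t 3.48 pos [0.4216 0.2213 0.1757] rot [-179.8    -0.21    7.21] F [ 0.34 -0.29 -0.51] M [ 0.138 -0.019  0.046] grip 0.0161 19.9 q [ -22.   23.  -12.  113.    7.   44. -120.]
(0.4215, 0.2185, 0.174, 7) -> [-0.2 -0.2  0.2] [-0.05  0.27  0.17] len 0.3
```

```bash
python3 -m crank '[[0,0,0,0,0,-1,1.2],[0,0,0,0,0,-3.5,1.2],[0,0,0,0,0,-6.5,1.2],[0,0,0,0,0,-9.5,1.2],[0,0,0,0,0,-11.5,1.2]]';  python3 -m crank '[[0,0,0,0,0,-11.5,1.2],[0,0,0,0,0,-11.5,1.2],[0,0,0,0,0,-11.5,1.2],[0,0,0,0,0,-11.5,1.2],[0,0,0,0,0,-11.5,1.2]]'; python3 -c "
from h import *
go((.46,.05,.30,2),(.47,-.12,.30,-5.4))"
```

```text
time_s: 4.1
position: [0.4214, 0.221, 0.2926]
ee_rot: [-179.8, -0.3, 7.2]
wrist_force: [-0.8, -0.0, -1.2]
opening: 0.0158
grip_force: 19.9
time_s: 4.72
position: [0.4201, 0.2198, 0.404]
ee_rot: [-179.9, 0.0, 7.2]
wrist_force: [-0.9, 1.0, -1.6]
opening: 0.0161
grip_force: 20.0
t 4.72 pos [0.4201 0.2198 0.404 ] rot [-1.7989e+02  1.0000e-02  7.2100e+00] F [-0.93  0.96 -1.57] M [ 0.047 -0.014  0.03 ] grip 0.0161 20.0 q [ -20.   12.  -13.   90.    3.   79. -116.]
(0.46, 0.05, 0.3, 2) -> [-0.1  0.   5.2] [ 1.83 17.37 10.37] len 20.3
(0.47, -0.12, 0.3, -5.4) -> [-0.1  0.  12.6] [ 0.69 34.36 10.33] len 35.9
```

```bash
python3 -m crank '[[0,0,2,0.6,4,2,1.2],[0,0,4,1.2,9,4,1.2],[0,0,7,1.8,14.5,6,1.2],[0,0,10,1.8,20,8,1.2],[0,0,12.6,1.3,25.5,10,1.2]]';  python3 -c "
from h import *
go((.49,-.15,.30,-5.4),(.50,-.28,.30,-5.4))"
```

```text
time_s: 5.35
position: [0.4656, -0.0322, 0.303]
ee_rot: [-179.8, -0.0, -5.5]
wrist_force: [0.6, -0.5, -1.3]
opening: 0.0163
grip_force: 20.0
t 5.35 pos [ 0.4656 -0.0322  0.303 ] rot [-1.7977e+02 -2.0000e-02 -5.4600e+00] F [ 0.63 -0.45 -1.31] M [-0.001 -0.024 -0.071] grip 0.0163 20.0 q [  3.  14.  -2. 103.   0.  63. -94.]
(0.49, -0.15, 0.3, -5.4) -> [-0.2 -0.  -0.1] [ 3.55 11.49  0.25] len 12.0
(0.5, -0.28, 0.3, -5.4) -> [-0.2 -0.  -0.1] [ 5.78 24.34  0.2 ] len 25.0
```

```bash
python3 -m crank '[[0,0,0,1.3,4,0,1.2],[0,0,0,2.6,8.5,0,1.2],[0,0,0,4,13.5,0,1.2],[0,0,0,5.2,19,0,1.2],[0,0,0,5.8,24.3,0,1.2]]';  python3 - <<'E'
from h import *
S=np.load("scene1.npz");A=cloud("scene",S["d"]);H=cv2.cvtColor(S["p"],cv2.COLOR_RGB2HSV).astype(int);c=calibration("scene")
h,s,v=np.moveaxis(H,-1,0);box=np.zeros_like(h,bool);box[180:275,295:385]=1
ey=np.array([.094,.9956]);ex=np.array([.9956,-.094]);M0=np.array([.5418,-.2955])
def rk(q):return np.c_[(q[:,:2]-M0)@ex,(q[:,:2]-M0)@ey,q[:,2]]
for nm,m in(("blue",(abs(h-108)<10)&(s>110)),("green",(abs(h-70)<20)&(s>80)),("brass",(abs(h-22)<6)&(s>150)&(v>110)&(abs(A[...,2]-.153)<.015)),("wood",(abs(h-13)<5)&(s>100)&(abs(A[...,2]-.014)<.006))):
    q=rk(A[m&box]);q=q[~np.isnan(q[:,0])];print(nm,len(q),"med",np.median(q,0).round(4),"p2",np.percentile(q,2,0).round(4),"p98",np.percentile(q,98,0).round(4))
    if nm in("brass",):print(np.polyfit(q[:,1],q[:,0],1))
# black clamps & groove: print profile along bar crest pixels
for t in np.arange(-.11,.112,.0025):
    P=np.r_[M0+ey*t+ex*-.004,.158];u,w=proj("scene",P);px=S["p"][int(round(w)),int(round(u))]
    print(round(t*1000,1),px.tolist(),end="; ")
print();go(tuple(M0+ey*.013)+(.30,-5.4))
E
```

```text
time_s: 5.98
position: [0.5007, -0.2792, 0.3023]
ee_rot: [-179.7, 0.0, -5.4]
wrist_force: [1.0, 0.1, -1.3]
opening: 0.016
grip_force: 20.0
blue 139 med [-0.0176  0.0414  0.1078] p2 [-0.0203  0.0273  0.0756] p98 [-0.0147  0.0567  0.1392]
green 151 med [-0.0176 -0.0439  0.1065] p2 [-0.0207 -0.0582  0.0771] p98 [-0.0145 -0.0286  0.137 ]
brass 254 med [-0.0041 -0.0178  0.1544] p2 [-0.0098 -0.1257  0.1465] p98 [0.006  0.1251 0.159 ]
[ 0.00324715 -0.00327773]
wood 1204 med [-0.0031  0.0037  0.0115] p2 [-0.049  -0.1077  0.0085] p98 [0.0447 0.1049 0.0149]
-110.0 [113, 89, 46]; -107.5 [75, 63, 45]; -105.0 [47, 45, 45]; -102.5 [44, 45, 47]; -100.0 [48, 49, 51]; -97.5 [53, 50, 49]; -95.0 [76, 67, 55]; -92.5 [130, 105, 58]; -90.0 [182, 142, 59]; -87.5 [223, 178, 68]; -85.0 [223, 178, 68]; -82.5 [223, 177, 65]; -80.0 [225, 180, 69]; -77.5 [224, 178, 66]; -75.0 [224, 178, 66]; -72.5 [224, 179, 67]; -70.0 [224, 178, 66]; -67.5 [221, 174, 64]; -65.0 [226, 181, 69]; -62.5 [225, 179, 65]; -60.0 [221, 174, 63]; -57.5 [226, 181, 68]; -55.0 [223, 178, 65]; -52.5 [189, 148, 62]; -50.0 [143, 116, 66]; -47.
[... 938 characters left out ...]
5]; 62.5 [224, 178, 65]; 65.0 [226, 182, 68]; 67.5 [224, 179, 66]; 70.0 [224, 179, 66]; 72.5 [226, 181, 70]; 75.0 [224, 179, 67]; 77.5 [224, 179, 67]; 80.0 [219, 172, 65]; 82.5 [224, 179, 68]; 85.0 [221, 175, 65]; 87.5 [209, 162, 61]; 90.0 [183, 142, 58]; 92.5 [139, 109, 49]; 95.0 [82, 67, 44]; 97.5 [55, 51, 46]; 100.0 [47, 48, 50]; 102.5 [47, 48, 50]; 105.0 [46, 47, 49]; 107.5 [71, 61, 50]; 110.0 [71, 61, 50]; 
t 5.97 pos [ 0.5007 -0.2792  0.3023] rot [-179.69    0.     -5.36] F [ 1.02  0.07 -1.27] M [ 0.047 -0.045  0.028] grip 0.016 20.0 q [ 24.  24.   4.  87.  -2.  69. -66.]
(np.float64(0.5430219999999999), np.float64(-0.2825572), 0.3, -5.4) -> [-0.3  0.   0. ] [ 4.24 -0.06  0.23] len 4.2
```

```bash
python3 -m crank '[[-0.3,0,0,1,0,0,1.2],[-0.3,0,0,2.2,0,0,1.2],[-0.3,0,0,3.4,-0.1,0.1,1.2],[-0.3,0,0,4.2,-0.1,0.2,1.2],[-0.3,0,0,4.2,-0.1,0.2,1.2]]';  cat > chk.py <<'E'
from h import *
import sys
ey=np.array([.094,.9956]);ex=np.array([.9956,-.094]);M0=np.array([.5418,-.2955])
def rk(q):return np.c_[(q[:,:2]-M0)@ex,(q[:,:2]-M0)@ey,q[:,2]]
def check(tag):
    go(tuple(M0+ey*.013)+(.30,-5.4))
    s=read_state();t=np.array(s["position"])[None];print("TCP in rack",rk(t).round(4))
    T=[]
    for n,b in(("scene",(280,130,110,130)),("top",(270,150,110,130))):
        p,d=grab_frame(n);A=cloud(n,d);h,S,v=np.moveaxis(cv2.cvtColor(p,cv2.COLOR_RGB2HSV).astype(int),-1,0)
        x,y,w,hh=b;k=np.zeros_like(h,bool);k[y:y+hh,x:x+w]=1;Q=(A-np.r_[M0,0])
        k&=(np.abs(Q[...,0])<.08)&(np.abs(Q[...,1])<.09)
        for nm,m in(("red",((h<6)|(h>174))&(S>150)&(v>70)),("blue",(abs(h-108)<10)&(S>110)),("green",(abs(h-70)<20)&(S>80))):
            m=m&k&(A[...,2]>.06)
            if m.sum()>3:q=rk(A[m]);print(n,nm,len(q),"med",np.median(q,0).round(4),"p5",np.percentile(q,5,0).round(4),"p95",np.percentile(q,95,0).round(4))
        T.append(cv2.resize(p[y:y+hh,x:x+w],(400,473),interpolation=2))
    cv2.imwrite(f"pics/{tag}.png",np.hstack(T)[:,:,::-1])
if __name__=="__main__":check(sys.argv[1])
E
python3 chk.py k1
```

```text
time_s: 6.6
position: [0.5437, -0.2798, 0.3017]
ee_rot: [180.0, -0.1, -5.3]
wrist_force: [-0.4, 0.3, -1.2]
opening: 0.0157
grip_force: 20.0
t 6.6 pos [ 0.5437 -0.2798  0.3017] rot [ 1.7997e+02 -1.2000e-01 -5.2700e+00] F [-0.43  0.29 -1.18] M [0.031 0.016 0.035] grip 0.0157 20.0 q [ 23.  28.   4.  81.  -2.  71. -68.]
(np.float64(0.5430219999999999), np.float64(-0.2825572), 0.3, -5.4) -> [ 0.  -0.1  0.1] [-0.04  0.28  0.17] len 0.3
TCP in rack [[0.0004 0.0158 0.3017]]
scene red 94 med [-0.0141  0.0161  0.2413] p5 [-0.0172  0.0102  0.2048] p95 [-0.0024  0.0233  0.3341]
scene blue 138 med [-0.0178  0.0413  0.1094] p5 [-0.0201  0.0287  0.0773] p95 [-0.0155  0.0553  0.1358]
scene green 149 med [-0.0176 -0.0435  0.1073] p5 [-0.0199 -0.057   0.0782] p95 [-0.0156 -0.0303  0.1349]
top blue 6 med [-0.0259 -0.0762  0.4298] p5 [-0.0313 -0.0767  0.4294] p95 [ 0.0292 -0.0542  0.4318]
```

View pics/k1.png

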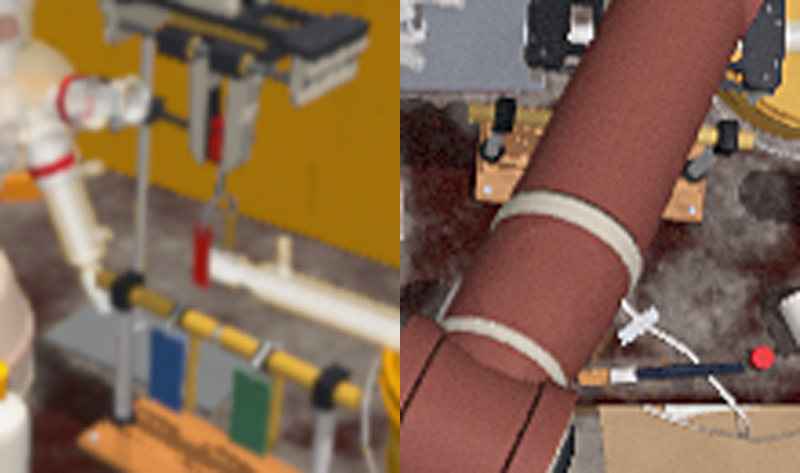

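Left view: the red plate hangs at crop (202,255), above the gap just right of the blue plate. The groove is visible at (219,335); the top view is blocked by the arm. Correct y, and compare the plate with the blue plate's plane.

```bash
python3 -m crank '[[0,0,0.1,0,0.2,0.2,1.2],[0,0,0.1,0,0.2,0.2,1.2],[0,0,0.1,0,0.2,0.2,1.2],[0,0,0.1,0,0.2,0.2,1.2],[0,0,0.1,0,0.2,0.2,1.2]]'; python3 - <<'E'
from chk import *
go();print("TCP rack",rk(np.array(read_state()["position"])[None]).round(4))
V=[]
for i in range(3):
    p,d=grab_frame("scene");A=cloud("scene",d);h,S,v=np.moveaxis(cv2.cvtColor(p,cv2.COLOR_RGB2HSV).astype(int),-1,0);q=rk(A.reshape(-1,3)).reshape(A.shape)
    ok=(abs(q[...,0])<.05)&(abs(q[...,1])<.07)
    o=[]
    for m,z0,z1 in((((h<6)|(h>174))&(S>150)&(v>70),.19,.262),((abs(h-108)<10)&(S>110),.06,.145),((abs(h-70)<20)&(S>80),.06,.145)):
        k=m&ok&(q[...,2]>z0)&(q[...,2]<z1);w=q[k];o.append(np.r_[len(w),np.median(w[:,:2],0)*1000,np.percentile(w[:,1],[3,97])*1000,np.percentile(w[:,2],[3,97])*1000])
    V.append(o)
print(np.mean(V,0).round(1)); go()
E
```

```text
time_s: 7.32
position: [0.5428, -0.2829, 0.3002]
ee_rot: [179.9, -0.2, -5.5]
wrist_force: [-0.6, 0.5, -1.1]
opening: 0.0158
grip_force: 20.0
t 7.33 pos [ 0.5428 -0.2829  0.3002] rot [ 1.7994e+02 -1.6000e-01 -5.4900e+00] F [-0.63  0.51 -1.07] M [0.045 0.057 0.031] grip 0.0158 20.0 q [ 23.  28.   4.  81.  -2.  71. -68.]
TCP rack [[-2.000e-04  1.270e-02  3.002e-01]]
[[ 56.7 -16.1  11.6   5.4  19.  200.  247.4]
 [137.  -17.7  41.9  28.1  55.5  74.8 137.7]
 [151.3 -17.5 -44.  -57.6 -29.2  76.9 136.8]]
t 7.47 pos [ 0.5428 -0.2828  0.3001] rot [ 1.7994e+02 -1.5000e-01 -5.4800e+00] F [-0.29  0.23 -0.78] M [ 0.022  0.037 -0.028] grip 0.0157 20.0 q [ 23.  28.   4.  81.  -2.  71. -68.]
```

```bash
python3 -m crank '[[0,0,-0.1,-0.1,0,1,1.2],[0,0,-0.1,-0.1,0,2,1.2],[0,0,-0.1,-0.1,0,3,1.2],[0,0,-0.1,-0.1,0,4,1.2],[0,0,-0.1,-0.1,0,5,1.2]]'; python3 -m crank '[[0,0,0,0,0,1,1.2],[0,0,0,0,0,2,1.2],[0,0,0,0,0,3,1.2],[0,0,0,0,0,4,1.2],[0,0,0,0,0,4,1.2]]';python3 - <<'E'
from chk import *
ch=tuple(M0+ey*.0125-ex*.001)
go(ch+(.189,-5.4));print("TCP rack",rk(np.array(read_state()["position"])[None]).round(4))
E
```

```text
time_s: 8.1
position: [0.5419, -0.2828, 0.2493]
ee_rot: [179.9, -0.1, -5.4]
wrist_force: [-0.0, 1.2, -1.8]
opening: 0.0161
grip_force: 20.0
time_s: 8.72
position: [0.5415, -0.2826, 0.209]
ee_rot: [180.0, -0.0, -5.4]
wrist_force: [-0.2, -0.3, -0.8]
opening: 0.0157
grip_force: 20.0
t 8.72 pos [ 0.5415 -0.2826  0.209 ] rot [ 1.7999e+02 -4.0000e-02 -5.3800e+00] F [-0.17 -0.35 -0.78] M [0.04  0.018 0.002] grip 0.0157 20.0 q [ 23.  32.   4.  89.  -2.  59. -68.]
(np.float64(0.5419794), np.float64(-0.282961), 0.189, -5.4) -> [ 0. -0.  0.] [0.05 0.03 2.  ] len 2.0
TCP rack [[-0.0015  0.0128  0.209 ]]
```

```bash
python3 -m crank '[[0,0,0,0,0,0.5,1.2],[0,0,0,0,0,1,1.2],[0,0,0,0,0,1.3,1.2],[0,0,0,0,0,1.5,1.2],[0,0,0,0,0,1.5,1.2]]'; python3 -m crank '[[0,0,0,0,0,0.1,1.2],[0,0,0,0,0,0.1,1.2],[0,0,0,0,0,0.2,1.2],[0,0,0,0,0,0.2,1.2],[0,0,0,0,0,0.2,1.2]]'
```

```text
time_s: 9.35
position: [0.542, -0.2829, 0.195]
ee_rot: [179.9, -0.1, -5.4]
wrist_force: [0.7, 0.0, -1.4]
opening: 0.016
grip_force: 20.0
time_s: 9.98
position: [0.5421, -0.283, 0.1931]
ee_rot: [179.9, -0.2, -5.4]
wrist_force: [-0.7, 0.7, -2.2]
opening: 0.0159
grip_force: 20.0
```

```bash
for i in 1; do python3 -m crank '[[0,0,0,0,0,0.05,1.2],[0,0,0,0,0,0.1,1.2],[0,0,0,0,0,0.15,1.2],[0,0,0,0,0,0.2,1.2],[0,0,0,0,0,0.2,1.2]]'; done; python3 -c "
from h import *
go()"
```

```text
time_s: 10.6
position: [0.542, -0.2829, 0.191]
ee_rot: [179.9, -0.1, -5.4]
wrist_force: [0.1, 0.2, -1.2]
opening: 0.016
grip_force: 20.0
t 10.6 pos [ 0.542  -0.2829  0.191 ] rot [ 1.7994e+02 -1.5000e-01 -5.3900e+00] F [ 0.15  0.22 -1.19] M [0.019 0.007 0.044] grip 0.016 20.0 q [ 23.  33.   4.  91.  -2.  56. -68.]
```

```bash
python3 -m crank '[[0,0,0,0,0,0.05,1.2],[0,0,0,0,0,0.1,1.2],[0,0,0,0,0,0.1,1.2],[0,0,0,0,0,0.1,1.2],[0,0,0,0,0,0.1,1.2]]'; python3 -m crank '[[0,0,0,0,0,0.05,1.2],[0,0,0,0,0,0.1,1.2],[0,0,0,0,0,0.1,1.2],[0,0,0,0,0,0.1,1.2],[0,0,0,0,0,0.1,1.2]]'; python3 -c "
from h import *
go()"
```

```text
time_s: 11.22
position: [0.5422, -0.283, 0.1905]
ee_rot: [179.9, -0.2, -5.4]
wrist_force: [-1.7, -0.3, 3.8]
opening: 0.0158
grip_force: 20.0
time_s: 11.85
position: [0.5423, -0.283, 0.1902]
ee_rot: [179.9, -0.2, -5.4]
wrist_force: [-2.0, 1.0, 6.9]
opening: 0.016
grip_force: 20.0
t 11.85 pos [ 0.5423 -0.283   0.1902] rot [179.93  -0.21  -5.39] F [-1.97  0.99  6.87] M [0.293 0.503 0.008] grip 0.016 20.0 q [ 23.  33.   4.  91.  -2.  56. -68.]
```

Contact is at TCP z 0.1905 (about 8 N now, stiffness about 4 N/mm). Ease to about 2–3 N, centre slightly, and slide right (tool +y).

```bash
python3 -m crank '[[0,0,0,-0.05,0,-0.12,1.2],[0,0,0,-0.05,0.05,-0.12,1.2],[0,0,0,-0.05,0.1,-0.12,1.2],[0,0,0,-0.05,0.2,-0.12,1.2],[0,0,0,-0.05,0.2,-0.12,1.2]]'; python3 -c "
from chk import *
go();print('TCP rack',rk(np.array(read_state()['position'])[None]).round(4))"
```

```text
time_s: 12.48
position: [0.5416, -0.2838, 0.1902]
ee_rot: [-180.0, -0.1, -5.3]
wrist_force: [0.1, 2.8, 3.5]
opening: 0.0162
grip_force: 20.0
t 12.47 pos [ 0.5416 -0.2838  0.1902] rot [-1.7996e+02 -1.4000e-01 -5.3500e+00] F [0.08 2.75 3.49] M [ 0.916  0.108 -0.031] grip 0.0162 20.0 q [ 24.  33.   3.  91.  -2.  56. -68.]
TCP rack [[-0.0013  0.0116  0.1902]]
```

```bash
python3 -m crank '[[0,0,0,0,0,-0.05,1.2],[0,0,0,0,0.05,-0.05,1.2],[0,0,0,0,0.1,-0.05,1.2],[0,0,0,0,0.15,-0.05,1.2],[0,0,0,0,0.2,-0.05,1.2]]'; python3 -c "
from chk import *
go();print('TCP rack',rk(np.array(read_state()['position'])[None]).round(4))";python3 -m crank '[[0,0,0,0,0.05,0,1.2],[0,0,0,0,0.1,0,1.2],[0,0,0,0,0.15,0,1.2],[0,0,0,0,0.2,0,1.2],[0,0,0,0,0.2,0,1.2]]'; python3 -c "
from chk import *
go();print('TCP rack',rk(np.array(read_state()['position'])[None]).round(4))"
```

```text
time_s: 13.1
position: [0.5409, -0.2875, 0.1905]
ee_rot: [179.9, -0.1, -5.4]
wrist_force: [0.1, 0.2, -1.2]
opening: 0.0155
grip_force: 20.0
t 13.1 pos [ 0.5409 -0.2875  0.1905] rot [ 1.799e+02 -1.300e-01 -5.410e+00] F [ 0.14  0.21 -1.17] M [ 0.133 -0.115 -0.001] grip 0.0155 20.0 q [ 24.  33.   4.  91.  -2.  56. -67.]
TCP rack [[-0.0017  0.0079  0.1905]]
time_s: 13.72
position: [0.5409, -0.2889, 0.1908]
ee_rot: [179.9, -0.1, -5.4]
wrist_force: [0.5, -0.1, -0.7]
opening: 0.0157
grip_force: 20.0
t 13.72 pos [ 0.5409 -0.2889  0.1908] rot [ 1.7994e+02 -1.5000e-01 -5.3900e+00] F [ 0.5  -0.05 -0.69] M [0.041 0.046 0.006] grip 0.0157 20.0 q [ 24.  33.   4.  90.  -2.  56. -67.]
TCP rack [[-0.0015  0.0065  0.1908]]
```

```bash
python3 -m crank '[[0,0,0,0,0,0.05,1.2],[0,0,0,0,0,0.08,1.2],[0,0,0,0,0,0.08,1.2],[0,0,0,0,0,0.08,1.2],[0,0,0,0,0,0.08,1.2]]'; python3 -c "
from chk import *
go();print('TCP rack',rk(np.array(read_state()['position'])[None]).round(4))"
```

```text
time_s: 14.35
position: [0.541, -0.2889, 0.19]
ee_rot: [179.9, -0.2, -5.4]
wrist_force: [-0.5, -0.3, -1.1]
opening: 0.0164
grip_force: 20.0
t 14.35 pos [ 0.541  -0.2889  0.19  ] rot [ 1.7994e+02 -1.6000e-01 -5.3900e+00] F [-0.45 -0.26 -1.11] M [0.059 0.061 0.033] grip 0.0164 20.0 q [ 24.  33.   4.  90.  -2.  56. -67.]
TCP rack [[-0.0014  0.0065  0.19  ]]
```

```bash
python3 -m crank '[[0,0,0,0,0,0.04,1.2],[0,0,0,0,0,0.06,1.2],[0,0,0,0,0,0.06,1.2],[0,0,0,0,0,0.06,1.2],[0,0,0,0,0,0.06,1.2]]'; python3 -c "
from chk import *
go();print('TCP rack',rk(np.array(read_state()['position'])[None]).round(4))"
```

```text
time_s: 14.98
position: [0.541, -0.289, 0.1894]
ee_rot: [179.9, -0.2, -5.4]
wrist_force: [-0.3, -1.3, 0.1]
opening: 0.0157
grip_force: 20.0
t 14.97 pos [ 0.541  -0.289   0.1894] rot [ 1.7993e+02 -1.6000e-01 -5.3900e+00] F [-0.29 -1.29  0.12] M [-0.033  0.038  0.004] grip 0.0157 20.0 q [ 24.  33.   4.  90.  -2.  56. -67.]
TCP rack [[-0.0014  0.0064  0.1894]]
```

```bash
python3 -m crank '[[0,0,0,0,0.03,0.03,1.2],[0,0,0,0,0.06,0.03,1.2],[0,0,0,0,0.1,0.03,1.2],[0,0,0,0,0.1,0.03,1.2],[0,0,0,0,0.1,0.03,1.2]]'; python3 -c "
from chk import *
go();print('TCP rack',rk(np.array(read_state()['position'])[None]).round(4))"
```

```text
time_s: 15.6
position: [0.5409, -0.2897, 0.189]
ee_rot: [180.0, -0.1, -5.4]
wrist_force: [0.2, 0.3, -1.3]
opening: 0.0157
grip_force: 20.0
t 15.6 pos [ 0.5409 -0.2897  0.189 ] rot [ 1.7995e+02 -1.4000e-01 -5.3800e+00] F [ 0.19  0.34 -1.27] M [ 0.018  0.05  -0.079] grip 0.0157 20.0 q [ 24.  33.   4.  90.  -2.  56. -67.]
TCP rack [[-0.0014  0.0057  0.189 ]]
```

```bash
python3 -m crank '[[0,0,0,0,0.03,0.03,1.2],[0,0,0,0,0.06,0.06,1.2],[0,0,0,0,0.1,0.06,1.2],[0,0,0,0,0.1,0.06,1.2],[0,0,0,0,0.1,0.06,1.2]]'; python3 -m crank '[[0,0,0,0,0,0.05,1.2],[0,0,0,0,0,0.1,1.2],[0,0,0,0,0,0.1,1.2],[0,0,0,0,0,0.1,1.2],[0,0,0,0,0,0.1,1.2]]';python3 -c "
from chk import *
go();print('TCP rack',rk(np.array(read_state()['position'])[None]).round(4))"
```

```text
time_s: 16.23
position: [0.5408, -0.2908, 0.1885]
ee_rot: [179.9, -0.2, -5.4]
wrist_force: [-0.6, -0.4, -1.1]
opening: 0.016
grip_force: 20.0
time_s: 16.85
position: [0.5408, -0.2909, 0.1875]
ee_rot: [179.9, -0.2, -5.4]
wrist_force: [0.0, 0.8, -0.5]
opening: 0.0159
grip_force: 20.0
t 16.85 pos [ 0.5408 -0.2909  0.1875] rot [ 1.7994e+02 -1.6000e-01 -5.3900e+00] F [ 0.    0.79 -0.53] M [ 0.047 -0.022 -0.004] grip 0.0159 20.0 q [ 24.  34.   4.  90.  -2.  56. -67.]
TCP rack [[-0.0014  0.0045  0.1875]]
```

The hook is 3 mm below the bar-top level without force, so it is in the groove. Lower on to the bottom.

```bash
python3 -m crank '[[0,0,0,0,0,0.04,1.2],[0,0,0,0,0,0.08,1.2],[0,0,0,0,0,0.12,1.2],[0,0,0,0,0,0.12,1.2],[0,0,0,0,0,0.12,1.2]]'; python3 -m crank '[[0,0,0,0,0,0.04,1.2],[0,0,0,0,0,0.08,1.2],[0,0,0,0,0,0.08,1.2],[0,0,0,0,0,0.08,1.2],[0,0,0,0,0,0.08,1.2]]';python3 -c "
from chk import *
go();print('TCP rack',rk(np.array(read_state()['position'])[None]).round(4))"
```

```text
time_s: 17.48
position: [0.5408, -0.2908, 0.1863]
ee_rot: [179.9, -0.2, -5.4]
wrist_force: [-0.0, -0.3, -1.3]
opening: 0.0162
grip_force: 20.0
time_s: 18.1
position: [0.541, -0.2909, 0.1858]
ee_rot: [179.9, -0.2, -5.4]
wrist_force: [-0.0, 0.5, 1.2]
opening: 0.0158
grip_force: 20.0
t 18.1 pos [ 0.541  -0.2909  0.1858] rot [179.93  -0.18  -5.39] F [-0.04  0.52  1.24] M [0.073 0.133 0.025] grip 0.0158 20.0 q [ 24.  34.   4.  91.  -2.  56. -67.]
TCP rack [[-0.0013  0.0045  0.1858]]
```

Seated (4.7 mm drop, about 2 N). Release slowly.

```bash
python3 -m crank '[[0,0,0,0,0,-0.03,1.2],[0,0,0,0,0,-0.03,1.6],[0,0,0,0,0,-0.03,1.8],[0,0,0,0,0,-0.03,2.1],[0,0,0,0,0,-0.03,2.5]]' 4; python3 -m crank '[[0,0,0,0,0,0,3],[0,0,0,0,0,0,3.5],[0,0,0,0,0,0,4],[0,0,0,0,0,0,4],[0,0,0,0,0,0,4]]';python3 -m crank '[[0,0,0,0,0,-0.5,4],[0,0,0,0,0,-2,4],[0,0,0,0,0,-4,4],[0,0,0,0,0,-6,4],[0,0,0,0,0,-8,4]]'; python3 - <<'E'
from chk import *
check("k2")
E
```

```text
time_s: 18.73
position: [0.5408, -0.2908, 0.1857]
ee_rot: [179.9, -0.1, -5.4]
wrist_force: [0.2, -0.0, 0.7]
opening: 0.0242
grip_force: 0.0
time_s: 19.35
position: [0.5409, -0.2909, 0.1858]
ee_rot: [179.9, -0.2, -5.4]
wrist_force: [-0.0, -0.3, 0.4]
opening: 0.0399
grip_force: 0.0
time_s: 19.98
position: [0.5409, -0.2909, 0.2678]
ee_rot: [179.9, -0.2, -5.4]
wrist_force: [-0.7, 0.1, -0.7]
opening: 0.0398
grip_force: 0.0
t 19.98 pos [ 0.5409 -0.2909  0.2678] rot [179.9   -0.25  -5.39] F [-0.65  0.12 -0.7 ] M [ 0.051 -0.028  0.039] grip 0.0398 0.0 q [ 24.  30.   4.  84.  -2.  66. -67.]
(np.float64(0.5430219999999999), np.float64(-0.2825572), 0.3, -5.4) -> [ 0.1 -0.2  0. ] [ 0.15 -0.85 -3.22] len 3.3
TCP in rack [[-0.0013  0.0045  0.2678]]
scene red 98 med [-0.0057  0.0026  0.1946] p5 [-0.0203 -0.0044  0.0926] p95 [0.0037 0.0087 0.2192]
scene blue 138 med [-0.0178  0.0415  0.1077] p5 [-0.0207  0.0286  0.0776] p95 [-0.0152  0.0546  0.1365]
scene green 153 med [-0.0177 -0.0444  0.1066] p5 [-0.0199 -0.0581  0.0781] p95 [-0.0152 -0.0307  0.1348]
top blue 16 med [-0.0196  0.0557  0.3971] p5 [-0.0397 -0.0876  0.0984] p95 [0.0093 0.0695 0.6072]
```

View pics/k2.png

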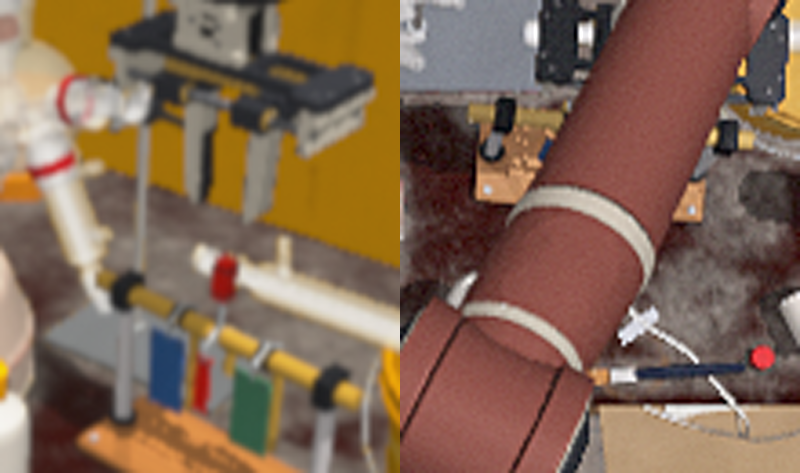

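The red plate hangs upright in the groove between the blue and green plates (grip at crop (223,278)), and both neighbours are unmoved. Raise a little, confirm it is at rest, and hand in.

```bash
python3 -m crank '[[0,0,0,0,0,-1,4],[0,0,0,0,0,-2,4],[0,0,0,0,0,-2,4],[0,0,0,0,0,-2,4],[0,0,0,0,0,-2,4]]'; python3 - <<'E'
from chk import *
for i in range(2):
    p,d=grab_frame("scene");A=cloud("scene",d);h,S,v=np.moveaxis(cv2.cvtColor(p,cv2.COLOR_RGB2HSV).astype(int),-1,0);q=rk(A.reshape(-1,3)).reshape(A.shape)
    m=((h<6)|(h>174))&(S>150)&(v>70)&(abs(q[...,0])<.05)&(abs(q[...,1])<.03)
    for a,b in((.05,.15),(.17,.23)):
        w=q[m&(q[...,2]>a)&(q[...,2]<b)];print(len(w),np.median(w,0).round(4),w[:,2].min().round(4),w[:,2].max().round(4))
print(close_job())
E
```

```text
time_s: 20.7
position: [0.5403, -0.2906, 0.2852]
ee_rot: [180.0, -0.1, -5.4]
wrist_force: [0.1, 1.1, 1.5]
opening: 0.0396
grip_force: 0.0
37 [-0.0187  0.0046  0.1082] 0.0852 0.1323
65 [-0.0036  0.0005  0.2046] 0.1883 0.2197
37 [-0.019   0.0045  0.1091] 0.0834 0.1314
63 [-0.0039  0.0009  0.2049] 0.1884 0.2205
the job is handed in; nothing more can be done
None
```

The job is handed in at about 21 s: the red plate was lowered onto the left part of the gap, slid right, and hangs at rest in the groove, with the blue and green plates unmoved and a peak measured bar contact of about 8 N.

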